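# Clamp the dispenser valve in the counter vise

### The job

The push valve of the empty dispenser has to be held for repair: slide the white valve along the vise bed until its end is up against the steel end stop, without lifting or tipping it. Then wind the vise handle clockwise (seen from above) so that the moving jaw pushes the valve onto the fixed jaw and grips it firmly, but not so hard that the plastic is crushed. Leave the vise tight, take the hand away, and leave the jar, tray, dish, scraper and bottles where they are.

Things in the scene. Friction and masses are not known exactly. Their poses are not given: they have to be found in the camera images.
- vise: Blue vise bolted to the counter; place and yaw vary. Origin: on the counter under the bed; x along the jaws (roughly away from the robot), y from the moving to the fixed jaw, z up. Bed (the valve lies on it): flat, 24 mm above the counter, x -117 to 60, y -30 to 75 mm. Gear head below the handle: block x -32 to 32, y -175 to -95, top 62 mm above the counter.
- fixed_jaw (a point): Top edge of the fixed jaw, a blue block at vise x -27 to 33, y 72 to 112 mm, top 69 mm above the counter. In front of it stands a firm black liner plate (x -25 to 31 mm, top 64 mm above the counter) whose face lies somewhere between vise y = 64 and 56 mm, set differently each time.
- stop (a point): Middle of the top edge of the end stop's face. The stop is an upright steel plate across the bed, face at vise x = 35 mm looking to -x, y -4 to 52 mm, top 49 mm above the counter.
- jaw: Moving jaw, blue block, vise x -30 to 30 mm, top 69 mm above the counter, with a black sprung pad. Origin: in the plane of the pad's face, at bed height; axes as the vise. Slides along vise y only: +5 mm per radian of the handle clockwise. Once the valve can no longer give way, the pad yields about 1 mm for each 25 N of grip.
- valve: White plastic push valve: block 70 (x) by 44 (y) by 36 mm high, blue button on top (to 49 mm) and white stub (to 46 mm). 0.13 to 0.25 kg, loose on the bed, origin centre of underside. Starts 35 to 60 mm short of the stop, yaw within 0.12 rad of the vise; against the stop its centre is at vise x = 0. 30 N of grip or more holds it, 50 to 80 N is right, over 110 N crushes it.
- hub (a point): Centre of the vise handle on its upright axis, at vise x = 0, y = -135, 100 mm above the counter. A level steel bar 12 mm thick through a hub 26 mm across (top 108 mm above the counter), reaching 78 mm each way to red balls 18 mm across. Free height below the bar's axis: 38 mm over the gear head, 31 mm over the jaws.
- screw (a joint): Turn of the handle, rad, growing clockwise from above (closing). At 0 the bar lies along vise x and the pad's face is at vise y = -30 mm. Starts at 0.8 to 2.8; closes on the valve at 8 to 10.5; end at 14. Stays where left below 90 N of grip. Turning takes 0.45 N m free (9 N at 50 mm from the axis) plus 0.005 N m per newton of grip (at 50 mm: +3 N at 30 N, +6 at 60, +11 at 110).
- jar: Ribbed glass jar, 84 mm across, 110 mm high, steel flip-top lid. Origin: centre of its underside. Leave alone.
- tray: Bamboo tray of clothespins, 200 x 130 x 35 mm. Origin: centre of its underside. Leave alone.
- dish: Round steel key dish, 110 mm across, 25 mm high. Origin: centre of its underside. Leave alone.
- scraper: Black silicone lint scraper, about 130 x 85 x 14 mm, lying flat. Origin: on its underside near the middle. Leave alone.
- detergent: Blue bottle with orange cap, 84 mm across, 200 mm high. Origin: centre of its underside. Leave alone.
- spray: Green bottle, 60 mm across, 170 mm high. Origin: centre of its underside. Leave alone.
Mind the look-alikes: they are no part of the job. There is more than one size of the valve; the one meant has the size given above.

How it is judged:
On the way, in this order (a step that is already met when the one before it is completed fails the run):
1. the valve is up against the end stop (within 4 mm), flat on the bed (x of valve in the frame of vise above -0.004 m and z of valve in the frame of vise below 0.028 m and angle between valve's own z axis and vertical below 0.06 rad), for 0.2 s.
2. the moving jaw grips the valve with 30 N or more (contact force between jaw and valve above 30 N), for 0.2 s.
At the end, for the whole second after the job is handed in: The valve is gripped by the moving jaw (against the fixed jaw) with 30 N or more (never over 110 N), flat on the bed (within 4 mm), square to the jaws (0.06 rad), its centre within 6 mm of the place where its end touches the stop, and at rest (contact force between jaw and valve above 30 N and x of valve in the frame of vise between -0.006 and 0.006 m and z of valve in the frame of vise below 0.028 m and angle between valve's own z axis and vertical below 0.06 rad and angle between the x axis of valve and the x axis of vise, either way round below 0.06 rad and linear speed of valve below 0.01 m/s).
It fails at once if the valve is crushed (gripped with over 110 N) (contact force between jaw and valve above 110 N).
It fails at once if the valve is lifted off the bed or tipped (z of valve in the frame of vise above 0.036 m or z of valve in the frame of vise below 0.014 m or angle between valve's own z axis and vertical above 0.3 rad).
It fails at once if a bystander is moved by more than 20 mm (distance of any of jar, tray, dish, scraper, detergent, spray from where it was at the start of the episode above 0.02 m).
It also fails if it takes over 61 s, if anything falls off the work surface, if the arm or the gripper's body presses on something with over 40 N, if the wrist force passes 120 N, or if a joint passes its speed limit or range.

### The arm

A 6-joint arm with a two-finger parallel gripper is mounted at the origin on the work surface. World frame = base frame: x ahead of the robot, y to its left, z up, the work surface at z = 0. Lengths are in m, angles in rad, forces in N, time in s.
With the tool pointing down it reaches from about 0.375 to 0.9 m from the base axis. Payload 3.1 kg.
Tool frame: the origin (TCP) lies at the centre of the arm's flange, where the gripper is bolted on; the fingertips stand 182 mm ahead of it and the grasp point (between the pads) lies 164 mm ahead of it; z points along the fingers, y is the line along which they close (so a half turn about z gives the same grasp; the last joint's range is limited). The gripper opens to 87 mm and grips with 3 to 60 N. Pads are 19 mm wide; open, the fingers measure 117 mm over their backs; the gripper's body (75 mm by 190 mm) begins 51 mm behind the grasp point.
Start: joints at [-1.298, 0.527, 1.433, -0, 1.181, -0.178], TCP at [0.273, -0.562, 0.405] pointing down, gripper open.
Joint ranges: [-3.08, 3.08], [-0.75, 2.2], [0.22, 2.44], [-1.43, 4.57], [0, 2.65], [-2.85, 2.85]. Speed limits (rad/s): [2.79, 2.79, 3.14, 3.14, 3.14, 3.14].

### API

Orientations are given as a unit quaternion [w, x, y, z].
In Python, from bench import move_to, move_l, move_joints, release, grasp, sleep, solve_ik, state, grab_frame, calibration, IKError, finish_job gives the robot as it stands. Calls block until the motion is done:
- move_to(position, orientation): joint-space move of the TCP to a pose.
- move_l(position, rotation=None, feed=0.15): straight line of the TCP; rotation=None keeps the orientation; feed is the mean speed in m/s.
- move_joints(angles): joint-space move.
- release() and grasp(): open the fingers fully, or close them until they stop; the grip force is fixed at half the most.
- sleep(seconds).
- solve_ik(position, orientation): joint angles nearest the present ones, or None.
- state(): the state.
- grab_frame(name): name is "side" or "top" or "wrist"; returns (picture, depth): 480x640x3 uint8, red, green, blue; 480x640 float32, m along the optical axis (not along the pixel's ray), 0 where there is no reading.
- calibration(name): a dict with "K" (3x3 intrinsics, pixels), "R" (3x3) and "t" (3): a world point X has camera coordinates R X + t. Camera axes: x right, y down, z forward; pixel columns grow to the right and rows downward; lengths in m; the calibration is good to about 2 mm. A picture is of the moment at which its call begins: read the wrist's pose just before it. calibration takes no time and is no camera call; for the wrist camera it gives the pose at the moment of the call.
A pose or a line that the arm cannot do raises IKError and nothing moves.
- finish_job(): hands the job in; it is judged then, once.
The state is a dict: "clock": time; "joint_positions": joint angles; "dq": joint speeds; "effort": joint torques, N m; "eef_pos": TCP position; "eef_rot": TCP orientation; "ft_force": force on the tool from outside, world axes, zero at the start; "wrist_torque": the same for the moment, N m; "opening": finger opening in m; "finger_force": force on a finger pad.
Only numpy, scipy, OpenCV 4.12 (cv2) and the standard library are available. Lean on these libraries where they do the work, as an engineer would, in place of code of your own. Each camera call takes 0.05 s, during which the arm holds its last target. There are 200 camera calls.

## Working session

There is one attempt and no reset: what is moved stays moved. The work goes in short steps, each a Python script; the robot and the scene stay as the last script left them, time stands still between calls to the robot, and variables do not carry over. Pictures are saved under pics/ and viewed, at most 10 in all, crops included, and the job is handed in when it is done.

```bash
ls; mkdir -p pics; python3 - <<'E'
from bench import *
import cv2, numpy as np
for n in ("top","side"):
    p,d=grab_frame(n); cv2.imwrite(f"pics/{n}0.png",p[...,::-1]); np.save(f"pics/{n}0.npy",d)
    np.save(f"pics/{n}0rgb.npy",p)
    c=calibration(n); print(n,np.array(c["K"]).round(1).tolist(),np.array(c["R"]).round(3).tolist(),np.array(c["t"]).round(3))
s=state(); print(s)
E
```

```text
pics
top [[485.0, 0.0, 324.3], [0.0, 485.0, 241.5], [0.0, 0.0, 1.0]] [[-0.02, -1.0, 0.013], [-0.995, 0.018, -0.099], [0.099, -0.015, -0.995]] [0.019 0.595 1.092]
side [[530.2, 0.0, 320.0], [0.0, 530.2, 234.6], [0.0, 0.0, 1.0]] [[-0.668, -0.744, 0.009], [-0.396, 0.345, -0.851], [0.63, -0.572, -0.525]] [0.409 0.293 0.914]
{'clock': 0.1, 'joint_positions': array([-1.29751976e+00,  5.28391666e-01,  1.43378760e+00, -1.62638887e-05,
        1.18140787e+00, -1.78501686e-01]), 'dq': array([ 0.00148196, -0.00074974, -0.00351217, -0.00174025, -0.00079997,
        0.00023427]), 'effort': array([-7.44482604e-04, -4.40985417e+01, -1.77150661e+01,  6.35158480e-02,
        5.33962576e-02, -5.70162115e-05]), 'eef_pos': array([ 0.27279184, -0.56197739,  0.40385352]), 'eef_rot': array([-9.95766127e-04,  9.74594174e-01,  2.23975893e-01, -5.47507272e-05]), 'ft_force': array([-0.47507129,  0.41170683,  1.04619951]), 'wrist_torque': array([ 9.42637222e-05,  1.14784442e-02, -4.17561451e-02]), 'finger_force': 0.0, 'opening': 0.08711136096826815}
```

View pics/top0.png

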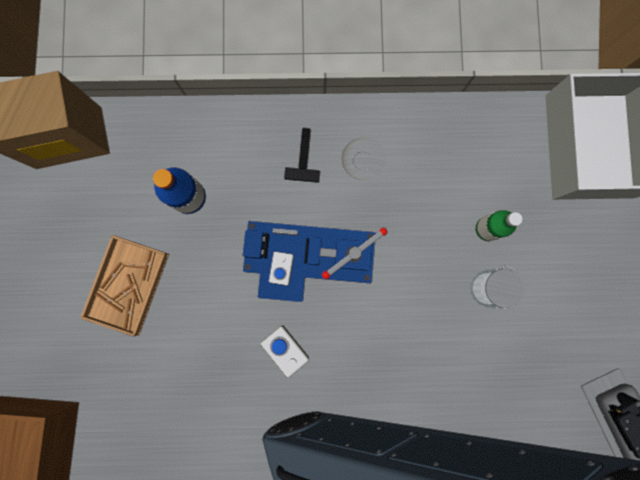

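View pics/side0.png

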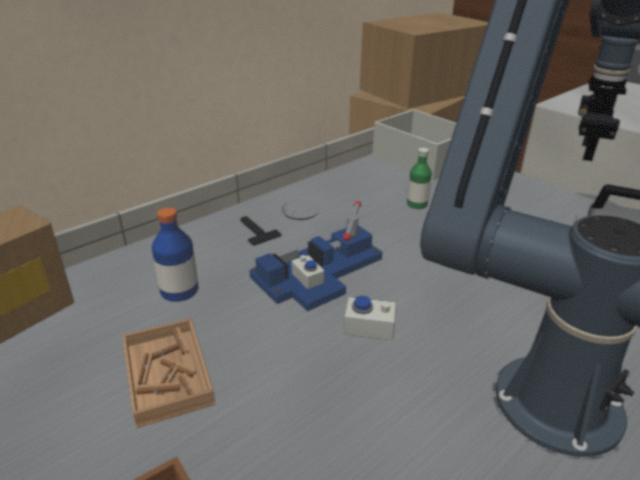

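The top view shows two candidate valves. One is white with a blue button on the blue vise bed at about (281,268). The other is on the bare counter at (285,350) and looks bigger. The handle's red balls are at (383,231) and (326,275). I'll measure both valves, then the vise.

```bash
cat > h.py <<'E'
from bench import *
import cv2, numpy as np
def ray(c,u,v,z):
    K,R,t=(np.array(c[k]) for k in("K","R","t")); o=-R.T@t
    d=R.T@np.linalg.inv(K)@np.array([u,v,1.]); return o+d*(z-o[2])/d[2]
def blobs(m,amin=8):
    n,l,s,c=cv2.connectedComponentsWithStats(m.astype(np.uint8)); return [(c[i],s[i],l==i) for i in range(1,n) if s[i,4]>=amin]
def red(p):
    h=cv2.cvtColor(p,cv2.COLOR_RGB2HSV); return ((h[...,0]<6)|(h[...,0]>174))&(h[...,1]>150)&(h[...,2]>90)
E
python3 - <<'E'
from h import *
p=np.load("pics/top0rgb.npy"); d=np.load("pics/top0.npy"); c=calibration("top")
B=[ray(c,*b[0],.1) for b in blobs(red(p))]
for b in B: print("ball",b.round(4))
print("hub",(B[0]+B[1])[:2]/2,"len",np.linalg.norm(B[0]-B[1]))
h=cv2.cvtColor(p,cv2.COLOR_RGB2HSV)
w=(h[...,1]<40)&(h[...,2]>190)
for cc,s,m in blobs(w,100):
    if not(230<cc[0]<330 and 230<cc[1]<400): continue
    for z in (.06,.036):
      k=cv2.minAreaRect(np.array([ray(c,u,v,z)[:2]*1000 for v,u in np.argwhere(m)],np.float32)); print("white",cc,z,k)
K,R,t=(np.array(c[k]) for k in("K","R","t"))
for v,u in((285,281),(280,290),(258,290),(345,295),(362,285),(370,250),(250,252),(254,360)): 
    X=R.T@(np.linalg.inv(K)@[u,v,1]*d[v,u]-t); print(u,v,X.round(3))
cv2.imwrite("pics/crop1.png",cv2.resize(p[205:385,220:400,::-1],None,fx=3.3,fy=3.3,interpolation=2))
E
```

```text
ball [ 0.6097 -0.1195  0.1   ]
ball [0.5162 0.0071 0.1   ]
hub [ 0.56295181 -0.05619024] len 0.1573492573400118
white [280.63461538 265.7967033 ] 0.06 ((534.69580078125, 107.47623443603516), (39.75155258178711, 65.98040771484375), 79.82328796386719)
white [280.63461538 265.7967033 ] 0.036 ((535.8103637695312, 109.31954193115234), (40.630619049072266, 67.43946075439453), 79.82329559326172)
white [285.33682831 353.97771953] 0.06 ((351.0609436035156, 102.06111907958984), (92.753173828125, 56.241294860839844), 38.35470962524414)
white [285.33682831 353.97771953] 0.036 ((348.11468505859375, 103.78468322753906), (94.80435943603516, 57.48501205444336), 38.35472869873047)
281 285 [0.497 0.109 0.025]
290 280 [0.508 0.088 0.025]
290 258 [0.557 0.086 0.06 ]
295 345 [0.363 0.078 0.049]
285 362 [0.327 0.1   0.049]
250 370 [ 0.303  0.185 -0.001]
252 250 [0.575 0.169 0.07 ]
360 254 [ 0.559 -0.067  0.107]
```

View pics/crop1.png

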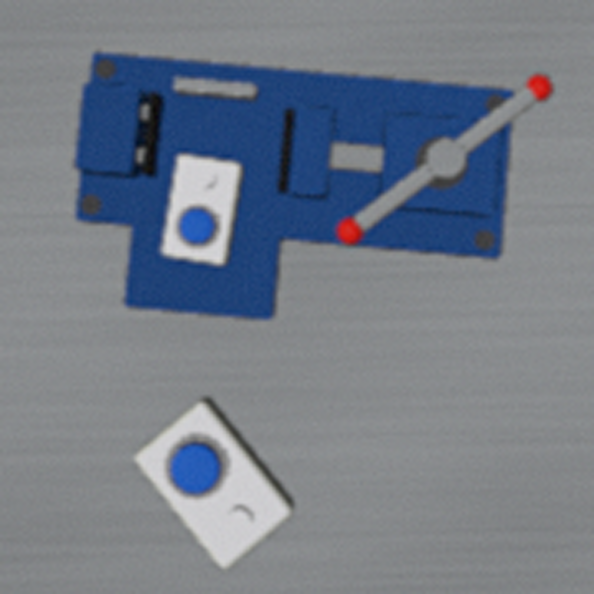

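The on-bed valve measures about 40 x 66 mm from its top-face mask, with its top at 60 mm above the counter, so it fits the 70 x 44 x 36 mm description. The other one is about 94 x 57 mm, a larger look-alike. The enlarged crop confirms this. Next I'll take a closer look with the wrist camera.

```bash
cat >> h.py <<'E'
from scipy.spatial.transform import Rotation as Ro
def quat(ang): # tool down, tool y at world angle ang
    y=np.array([np.cos(ang),np.sin(ang),0]); z=np.array([0,0,-1.]); x=np.cross(y,z)
    q=Ro.from_matrix(np.c_[x,y,z]).as_quat(); return q[[3,0,1,2]]
E
python3 - <<'E'
from h import *
psi=-.088
for s in (np.pi/2,-np.pi/2):
    q=quat(psi+s); print(s,[None if (j:=solve_ik(p,q)) is None else j.round(2) for p in([.47,.05,.42],[.45,.11,.22],[.56,-.06,.27])])
best=min((np.pi/2,-np.pi/2),key=lambda s:abs((solve_ik([.47,.05,.42],quat(psi+s)))[5]))
print(best)
move_to([.47,.05,.42],quat(psi+best)); sleep(.2)
c=calibration("wrist"); p,d=grab_frame("wrist"); np.savez("pics/w1.npz",p=p,d=d,**{k:np.array(c[k]) for k in("K","R","t")})
cv2.imwrite("pics/w1.png",p[...,::-1]); print(state()["clock"])
E
```

```text
1.5707963267948966 [array([-0.13,  0.3 ,  1.78, -0.  ,  1.06, -1.61]), array([-0.  ,  0.65,  1.98, -0.  ,  0.51, -1.49]), array([-0.31,  0.64,  1.7 , -0.  ,  0.8 , -1.79])]
-1.5707963267948966 [array([-0.13,  0.3 ,  1.78, -0.  ,  1.06,  1.53]), array([-0.  ,  0.65,  1.98, -0.  ,  0.51,  1.66]), array([-0.31,  0.64,  1.7 , -0.  ,  0.8 ,  1.35])]
-1.5707963267948966
2.6417
```

View pics/w1.png

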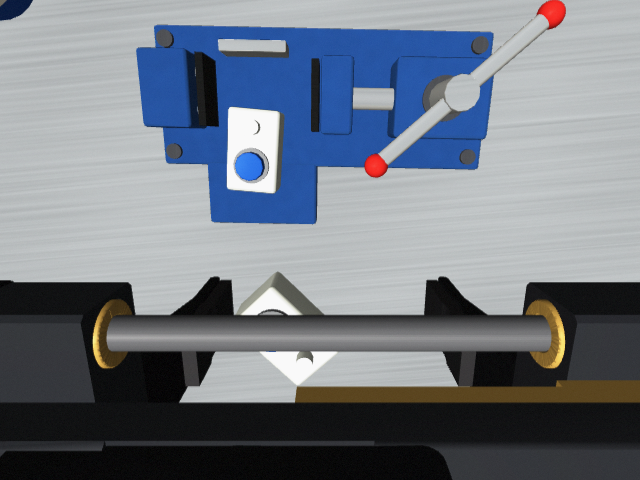

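The wrist view shows the stop at (218-286, 40-55), the valve at (254,150), the fixed jaw at (165,88), and the moving jaw at (335,95) with its black pad at x≈315. The hub is at (462,92), with balls at (376,165) and (551,13).

```bash
cat > meas.py <<'E'
from h import *
def meas(p,d,c):
    K,R,t=(np.array(c[k]) for k in("K","R","t"))
    v,u=np.mgrid[0:480,0:640]; P=(np.linalg.inv(K)@np.stack([u*d,v*d,d]).reshape(3,-1)-t[:,None]); P=(R.T@P).T.reshape(480,640,3)
    B=[ray(c,*b[0],.1) for b in blobs(red(p),40)]; B=[b for b in B if .4<b[0]<.7 and -.2<b[1]<.1]
    hub=(B[0]+B[1])/2; e=B[1]-B[0]; print("balls",[b[:2].round(4) for b in B],"len",np.linalg.norm(e).round(4),"hub",hub[:2].round(4))
    hs=cv2.cvtColor(p,cv2.COLOR_RGB2HSV); blue=(hs[...,0]>100)&(hs[...,0]<125)&(hs[...,1]>120); white=(hs[...,1]<45)
    Z=P[...,2]; ok=(d>0)&(P[...,0]>.4)&(P[...,0]<.72)&(P[...,1]>-.3)&(P[...,1]<.25)
    def rect(m,z,n):
        for cc,s,mm in blobs(m&ok,150):
            X=np.array([ray(c,a,b,z)[:2]*1000 for b,a in np.argwhere(mm)],np.float32)
            r=cv2.minAreaRect(X); print(n,cc.round(),"ctr",np.round(r[0],1),"size",np.round(r[1],1),"ang",round(r[2],2),"z",np.median(Z[mm]).round(4))
    rect(blue&(abs(Z-.069)<.003),.069,"jaw")
    rect(white&(abs(Z-.060)<.003),.060,"valve")
    rect((hs[...,1]<80)&(abs(Z-.049)<.003),.049,"stop")
    rect((hs[...,2]<60)&(Z>.05),.064,"liner")
    return hub,e,P
E
python3 - <<'E'
from meas import *
z=np.load("pics/w1.npz"); hub,e,P=meas(z["p"],z["d"],z)
for a,b in((211,222),(316,222),(155,26),(492,34)): print(ray(z,a,b,.024)[:2].round(4), P[b-3 if b>100 else b+3,a][2])
E
```

```text
balls [array([ 0.6103, -0.1186]), array([0.5169, 0.0097])] len 0.1586 hub [ 0.5636 -0.0544]
jaw [164.  87.] ctr [590.5 170.3] size [40.1 59.4] ang 83.52 z 0.0691
jaw [337.  94.] ctr [572.8  33.7] size [25.5 58.9] ang 84.58 z 0.0689
valve [253. 146.] ctr [535.3 108.9] size [43.6 69. ] ang 79.61 z 0.06
stop [252.  45.] ctr [619.3 100.1] size [55.3  9.4] ang 83.52 z 0.049
liner [199.  89.] ctr [586.6 144.7] size [18.3 58. ] ang 81.27 z 0.0626
liner [315.  96.] ctr [574.3  51.8] size [ 5.8 55.2] ang 84.46 z 0.064
liner [314. 401.] ctr [302.4  74.9] size [688.7 231.6] ang 84.91 z 0.3445
liner [203. 363.] ctr [332.5 184.4] size [17.5 39.6] ang 79.74 z 0.2824
[0.4701 0.1667] 0.023078224742967286
[0.4608 0.063 ] 0.019998873508239725
[0.6477 0.1859] 0.023148665579350757
[ 0.6149 -0.1074] 0.024764006426854664
```

```bash
cat >> h.py <<'E'
PSI=np.radians(-6.0); O=np.array([.5777,.0799])
def W(x,y,z): c,s=np.cos(PSI),np.sin(PSI); return [O[0]+c*x-s*y,O[1]+s*x+c*y,z]
def L(X): c,s=np.cos(PSI),np.sin(PSI); a,b=X[0]-O[0],X[1]-O[1]; return np.array([c*a+s*b,-s*a+c*b])
def Lf(F): c,s=np.cos(PSI),np.sin(PSI); return np.array([c*F[0]+s*F[1],-s*F[0]+c*F[1]])
E
python3 - <<'E'
from meas import *
q=quat(PSI-np.pi/2); zt=.226
move_to(W(-.106,.027,.30),q); grasp(); move_l(W(-.106,.027,zt),feed=.1); sleep(.15)
f0=state()["ft_force"]; print("t",state()["clock"],state()["opening"],f0)
move_l(W(-.056,.027,zt),feed=.06); s=state(); print("t",s["clock"],L(s["eef_pos"]).round(4),Lf(s["ft_force"]-f0).round(2))
x=-.056
while x<-.036:
    x+=.0015; move_l(W(x,.027,zt),feed=.03); s=state(); f=Lf(s["ft_force"]-f0); print(round(x,4),L(s["eef_pos"]).round(4),f.round(1),round(s["clock"],2))
    if f[0]<-6: break
sleep(.1); print(Lf(state()["ft_force"]-f0))
c=calibration("wrist"); p,d=grab_frame("wrist"); cv2.imwrite("pics/w2.png",p[...,::-1])
E
```

```text
t 5.8167 9.996139775768294e-05 [-0.25095296  0.60112434 -0.23830775]
t 6.8 [-0.0559  0.027 ] [ 0.17 -0.34]
-0.0545 [-0.0545  0.027 ] [-0.  -0.3] 7.05
-0.053 [-0.0535  0.027 ] [-1.4 -0. ] 7.3
-0.0515 [-0.0514  0.027 ] [-0.2 -0.7] 7.55
-0.05 [-0.0496  0.027 ] [-0.9 -0.9] 7.8
-0.0485 [-0.0482  0.027 ] [-0.4 -1.2] 8.05
-0.047 [-0.0469  0.027 ] [-0.8 -1. ] 8.3
-0.0455 [-0.0463  0.027 ] [-5.1  0.1] 8.55
-0.044 [-0.0458  0.0271] [-6.7 -0.8] 8.8
[-7.46812089 -0.53543678]
```

View pics/w2.png

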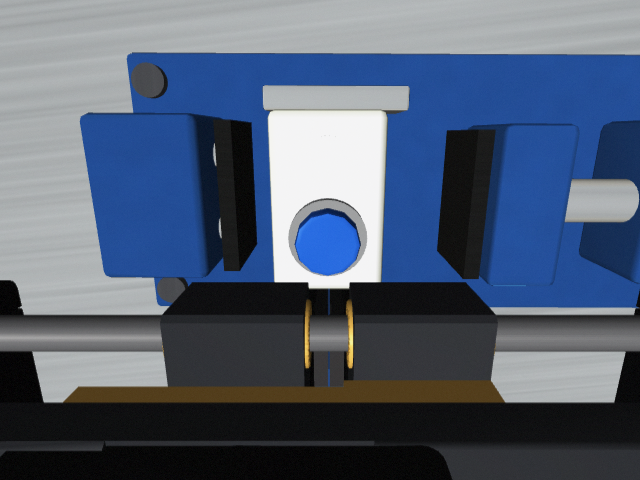

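Picture w2 shows the valve's white body (270-386, 110-288) flat and square against the stop (264-408, 87-110), between the pad and the liner. Next I'll back off and wind the handle with the closed fingers pushing on the bar.

```bash
cat > wind.py <<'E'
from meas import *
from scipy.optimize import brentq
q=quat(PSI-np.pi/2); HUB=np.array([0,-.135]); ZT=.262
def centre(th,gap=0,a=.045):
    b=np.pi-th; u=np.array([np.cos(b),np.sin(b)]); n=np.array([-u[1],u[0]])
    return HUB+a*u+(.006+.015*abs(n[1])+.0095*abs(n[0])+gap)*n
def pos(th,gap=0,z=ZT): return W(*centre(th,gap),z)
def angle(c,guess):   # bar angle if the pusher touches it
    def f(th):
        b=np.pi-th; n=np.array([-np.sin(b),np.cos(b)]); return (c-HUB)@n-(.006+.015*abs(n[1])+.0095*abs(n[0]))
    return brentq(f,guess-.5,guess+.5)
def torque(s,b):
    F=s["ft_force"]-b[:3]; M=s["wrist_torque"]-b[3:]; h=np.array(W(*HUB,0)); r=s["eef_pos"]-h
    return r[0]*F[1]-r[1]*F[0]+M[2]
def base():
    s=state(); return np.r_[s["ft_force"],s["wrist_torque"]]
def step(th,b,feed):
    move_l(pos(th),feed=feed); s=state(); T=torque(s,b); a=angle(L(s["eef_pos"]),th)
    F=s["ft_force"]-b[:3]; print(f"cmd {th:.2f} bar {a:.3f} T {T:.3f} |F| {np.linalg.norm(F[:2]):.1f} Fz {F[2]:.1f} t {s['clock']:.2f}"); return T,a
E
python3 - <<'E'
from wind import *
move_l(W(-.055,.027,.226),feed=.1); move_l(W(-.075,.027,.31),feed=.25)
t0=.84
move_to(pos(t0,.010,.31),q); 
p,d=grab_frame("top"); B=[ray(calibration("top"),*b[0],.1) for b in blobs(red(p))]; print([L(b).round(3) for b in B])
move_l(pos(t0,.010),feed=.12); sleep(.15); b=base(); np.save("b.npy",b); print(b.round(2),state()["clock"])
th=t0
while th<3.0:
    th+=.3; T,a=step(th,b,.08)
    if T>1 or abs(b[2]-state()["ft_force"][2])>25: print("abort");break
E
```

```text
[array([ 0.053, -0.195])]
[-0.03  0.36  0.65  0.02  0.1  -0.02] 11.1083
cmd 1.14 bar 1.143 T 0.274 |F| 5.8 Fz -0.5 t 11.59
cmd 1.44 bar 1.427 T 0.168 |F| 5.0 Fz -0.4 t 11.97
cmd 1.74 bar 1.669 T 0.263 |F| 8.2 Fz -0.2 t 12.29
cmd 2.04 bar 1.949 T 0.374 |F| 9.7 Fz -0.5 t 12.59
cmd 2.34 bar 2.257 T 0.299 |F| 7.3 Fz -1.2 t 12.91
cmd 2.64 bar 2.572 T 0.427 |F| 8.1 Fz -0.5 t 13.24
cmd 2.94 bar 2.890 T 0.253 |F| 6.0 Fz -1.0 t 13.59
cmd 3.24 bar 3.186 T 0.267 |F| 4.7 Fz -0.8 t 13.93
```

```bash
python3 - <<'E'
from wind import *
b=np.load("b.npy"); th=3.24
while th<7.1:
    th+=.3; T,a=step(th,b,.08)
    if T>.75 or abs(b[2]-state()["ft_force"][2])>25: print("abort");break
p,d=grab_frame("wrist"); cv2.imwrite("pics/w3.png",p[...,::-1])
c=calibration("wrist"); np.savez("pics/w3.npz",p=p,d=d,**{k:np.array(c[k]) for k in("K","R","t")})
print([(L(ray(c,*x[0],.1)).round(4)) for x in blobs(red(p),40)])
E
```

```text
cmd 3.54 bar 3.490 T 0.279 |F| 7.9 Fz -0.5 t 14.25
cmd 3.84 bar 3.799 T 0.258 |F| 6.1 Fz -1.2 t 14.59
cmd 4.14 bar 4.105 T 0.200 |F| 5.0 Fz -0.9 t 14.95
cmd 4.44 bar 4.407 T 0.209 |F| 3.7 Fz -1.5 t 15.32
cmd 4.74 bar 4.694 T 0.229 |F| 5.0 Fz -1.1 t 15.68
cmd 5.04 bar 4.948 T 0.311 |F| 8.5 Fz -1.4 t 15.97
cmd 5.34 bar 5.248 T 0.289 |F| 8.5 Fz -0.2 t 16.27
cmd 5.64 bar 5.561 T 0.386 |F| 8.5 Fz 0.4 t 16.60
cmd 5.94 bar 5.881 T 0.393 |F| 8.1 Fz -0.0 t 16.94
cmd 6.24 bar 6.211 T 0.326 |F| 7.2 Fz 1.9 t 17.30
cmd 6.54 bar 6.530 T 0.301 |F| 8.6 Fz 1.2 t 17.62
cmd 6.84 bar 6.847 T 0.292 |F| 8.8 Fz 0.7 t 17.95
cmd 7.14 bar 7.149 T 0.198 |F| 4.4 Fz 0.8 t 18.30
[array([ 0.0554, -0.1913])]
```

View pics/w3.png

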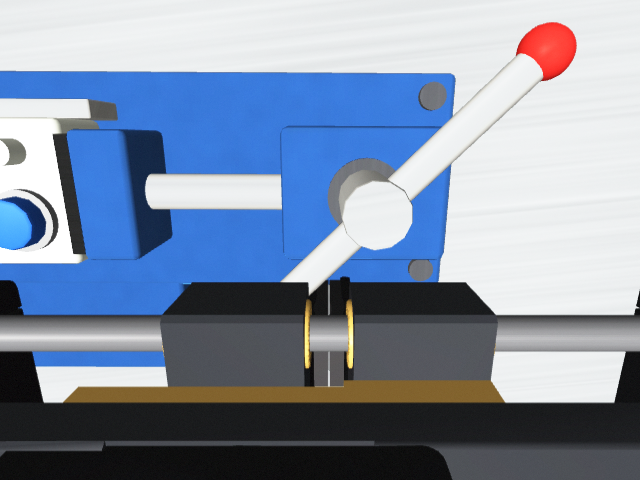

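Picture w3 shows the pad at (65,190) just reaching the valve, with the stop end still touching. The free ball at (546,50) gives a bar angle of 7.08, against 7.15 from the pusher position. I'll go on in small steps.

```bash
python3 - <<'E'
from wind import *
b=np.load("b.npy"); th=7.14
while th<9.2:
    th+=.1; T,a=step(th,b,.03)
    if T>.56 or th-a>.2: print("stop");break
E
```

```text
cmd 7.24 bar 7.235 T 0.460 |F| 10.3 Fz 1.1 t 18.68
cmd 7.34 bar 7.329 T 0.404 |F| 10.4 Fz 0.4 t 19.02
cmd 7.44 bar 7.423 T 0.394 |F| 9.9 Fz 0.4 t 19.37
cmd 7.54 bar 7.517 T 0.351 |F| 8.3 Fz 0.6 t 19.72
cmd 7.64 bar 7.610 T 0.385 |F| 9.1 Fz 0.6 t 20.07
cmd 7.74 bar 7.705 T 0.411 |F| 9.5 Fz -0.0 t 20.42
cmd 7.84 bar 7.799 T 0.419 |F| 9.5 Fz 0.0 t 20.77
cmd 7.94 bar 7.848 T 0.430 |F| 10.0 Fz -0.3 t 21.05
cmd 8.04 bar 7.924 T 0.361 |F| 11.8 Fz 1.5 t 21.32
cmd 8.14 bar 8.016 T 0.394 |F| 12.2 Fz 0.5 t 21.59
cmd 8.24 bar 8.116 T 0.533 |F| 12.8 Fz 1.0 t 21.88
cmd 8.34 bar 8.217 T 0.544 |F| 13.7 Fz 0.5 t 22.16
cmd 8.44 bar 8.320 T 0.515 |F| 12.1 Fz 0.6 t 22.45
cmd 8.54 bar 8.425 T 0.404 |F| 10.6 Fz 0.2 t 22.75
cmd 8.64 bar 8.531 T 0.423 |F| 11.8 Fz 1.1 t 23.06
cmd 8.74 bar 8.638 T 0.335 |F| 10.5 Fz -0.4 t 23.37
cmd 8.84 bar 8.745 T 0.417 |F| 10.3 Fz 0.4 t 23.68
cmd 8.94 bar 8.851 T 0.413 |F| 10.8 Fz -0.3 t 24.01
cmd 9.04 bar 8.960 T 0.339 |F| 9.1 Fz -0.2 t 24.33
cmd 9.14 bar 9.067 T 0.349 |F| 9.9 Fz -0.8 t 24.67
cmd 9.24 bar 9.175 T 0.437 |F| 10.4 Fz -0.5 t 25.00
```

```bash
python3 - <<'E'
from wind import *
b=np.load("b.npy"); th=9.24; H=[]
while th<10.6:
    th+=.07; T,a=step(th,b,.03); H.append(T)
    if T>.68 or np.mean(H[-2:])>.62: print("stop");break
sleep(.1); print(torque(state(),b))
E
```

```text
cmd 9.31 bar 9.249 T 0.364 |F| 9.3 Fz -0.5 t 25.28
cmd 9.38 bar 9.323 T 0.425 |F| 9.4 Fz -0.5 t 25.57
cmd 9.45 bar 9.388 T 0.417 |F| 9.4 Fz -0.3 t 25.84
cmd 9.52 bar 9.444 T 0.470 |F| 9.8 Fz -0.8 t 26.09
cmd 9.59 bar 9.522 T 0.421 |F| 8.7 Fz -0.4 t 26.34
cmd 9.66 bar 9.595 T 0.331 |F| 9.4 Fz 0.1 t 26.60
cmd 9.73 bar 9.660 T 0.393 |F| 11.0 Fz 0.9 t 26.86
cmd 9.80 bar 9.726 T 0.438 |F| 13.6 Fz 1.7 t 27.12
cmd 9.87 bar 9.797 T 0.470 |F| 15.4 Fz 3.1 t 27.38
cmd 9.94 bar 9.867 T 0.526 |F| 17.1 Fz 2.8 t 27.65
cmd 10.01 bar 9.939 T 0.592 |F| 18.9 Fz 4.0 t 27.92
cmd 10.08 bar 10.010 T 0.606 |F| 19.3 Fz 3.2 t 28.18
cmd 10.15 bar 10.080 T 0.615 |F| 20.7 Fz 2.6 t 28.46
cmd 10.22 bar 10.152 T 0.706 |F| 21.0 Fz 1.2 t 28.73
stop
0.6684709528928406
```

Torque rose from about 0.41 to 0.68 N m, and the bar turned about 0.48 rad past the onset. Both put the grip at about 55-60 N, inside the target range. I'll back off, lift and check.

```bash
python3 - <<'E'
from wind import *
move_l(pos(10.15,.012),feed=.08); move_l(pos(10.15,.012,.33),feed=.2)
move_to([.47,.05,.42],quat(PSI-np.pi/2)); sleep(.2)
c=calibration("wrist"); p,d=grab_frame("wrist"); cv2.imwrite("pics/w4.png",p[...,::-1])
hub,e,P=meas(p,d,c); bl=Lf(e); print("theta",[(-np.arctan2(bl[1],bl[0]))%np.pi+k*np.pi for k in(2,3)],state()["clock"],L([.5353,.1089]))
E
```

```text
Traceback (most recent call last):
  File "meas.py", line 6, in meas
    hub=(B[0]+B[1])/2; e=B[1]-B[0]; print("balls",[b[:2].round(4) for b in B],"len",np.linalg.norm(e).round(4),"hub",hub[:2].round(4))
              ~^^^
IndexError: list index out of range
```

View pics/w4.png

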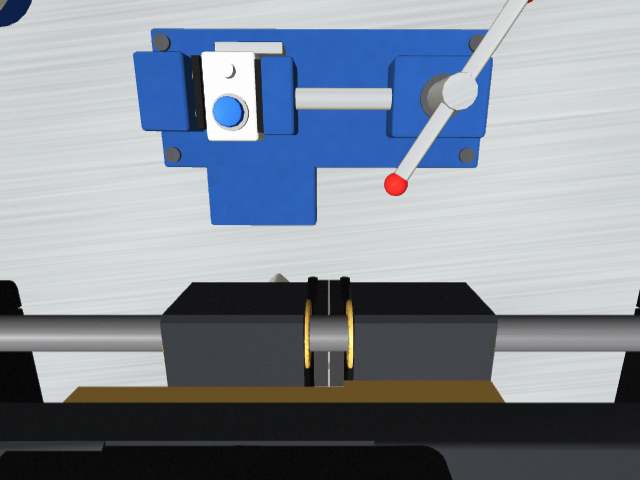

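Picture w4 shows the valve at (204-257, 52-140), clamped square between the liner and the pad with its end at the stop (y≈53). The hand is clear. I'll check the pose numerically, then hand in.

```bash
python3 - <<'E'
from h import *
c=calibration("wrist"); p,d=grab_frame("wrist")
hs=cv2.cvtColor(p,cv2.COLOR_RGB2HSV); m=(hs[...,1]<45)&(hs[...,2]>150); K=c["K"]; R=np.array(c["R"]); t=np.array(c["t"])
z=np.zeros((480,640))
for v in range(40,150):
    for u in range(195,270): z[v,u]=(R.T@(np.linalg.inv(K)@[u,v,1]*d[v,u]-t))[2]
mm=m&(abs(z-.06)<.003); X=np.array([L(ray(c,u,v,.06))*1000 for v,u in np.argwhere(mm)],np.float32)
r=cv2.minAreaRect(X); print(r, np.median(z[mm]))
x,y=r[0]; a=min(r[2],90-r[2])
if abs(x)<5 and a<3: sleep(.3); print(finish_job())
E
```

```text
((-0.0562744140625, 39.287986755371094), (42.985469818115234, 68.94544219970703), 89.8873519897461) 0.06004933462334429
the job is handed in; nothing more can be done
None
```

The job is handed in: the valve is against the end stop and clamped square at an estimated 55–60 N. In the last check it measured vise x = -0.1 mm, 0.1° off square, and flat on the bed; the hand is clear and I touched nothing but the valve and the handle.

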